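# Shut and latch the vice-kit case

## Robot

A 7-joint arm with a two-finger parallel gripper is mounted at the origin on the work surface. World frame = base frame: x ahead of the robot, y to its left, z up, the work surface at z = 0. Lengths are in m, angles in rad, forces in N, time in s.
With the tool pointing down it reaches from about 0.4 to 0.85 m from the base axis. Payload 4.4 kg.
Tool frame: the origin (TCP) lies on the centre line of the jaws, within the pads' length; the fingertips stand 25 mm ahead of it and the grasp point (between the pads) lies 6 mm ahead of it (r.finger_overhang is the distance from the TCP to the fingertips, in m); x points along the fingers, y is the direction in which the jaws open and shut, and the axes are right-handed (so a half turn about x gives the same grasp; the last joint's range is limited). The gripper opens to 94 mm and grips with 3 to 60 N. Pads are 16 mm wide; open, the fingers measure 119 mm over their backs; the gripper's body (75 mm by 177 mm) begins 78 mm behind the grasp point.
Start: joints at [1.135, 0.628, 0.038, 1.517, -0.027, 0.996, -0.02], TCP at [0.235, -0.606, 0.23] pointing down, gripper open.
Joint ranges: [-3.06, 3.06], [-0.37, 2.12], [-1.25, 1.32], [0.18, 2.47], [-1.1, 4.24], [0.23, 1.98], [-2.94, 2.94]. Speed limits (rad/s): [2.57, 2.57, 3.14, 3.14, 3.14, 3.14, 3.14].

## Interface

Orientations are given as a unit quaternion [w, x, y, z].
In Python, from station import r, optics gives the robot as it stands.
- The arm moves only by the tool drive_tool, never from a script. Its argument "rows" is a list of rows, each an object of numbers: "jaw": the gripper's target within -1 to 1 (fully open at 1, half-way at 0, shut at -1); "tx", "ty", "tz": the shift along the world's x, y, z in cm; "rx", "ry", "rz": the turn, a rotation vector about the world's x, y, z in degrees. In form: [{"jaw": .., "tx": .., "ty": .., "tz": .., "rx": .., "ry": .., "rz": ..}, ...]. A call has 1 to 5 rows; each row is the pose to reach, as a shift and turn from the pose commanded when the call began; what a row does not reach only later rows make up. A row lasts 1/10 s, in which the tool goes at most 50 mm and 8.59 degrees, less where a joint would pass 70% of its speed; a pose out of reach is approached as far as the arm can. A call with a gripper value outside its range is refused whole. The fingers move at their own pace and stop on an object; "newtons" is the grip in N (left out, the last holds). Time passes only in rows, so rows that repeat a pose let the fingers close. It gives the time, the measured TCP pose, the force and the opening at its end, in the units of the state.
- r.get_obs(): the state, without advancing time (a new reading comes with each control period).
- optics.get_image(name): name is "side" or "top" or "wrist"; returns a dict with "img" (400x640x3 uint8, blue, green, red), "depth" (400x640 float32, m along the optical axis (not along the pixel's ray), 0 where there is no reading), "camera_matrix" (3x3 intrinsics, pixels), "world_to_cam" (4x4, takes a point from world to camera coordinates); the wrist camera has in their place "mount" (4x4, takes a point from camera to tool coordinates, whose origin is the TCP and whose axes are the tool frame's). Camera axes: x right, y down, z forward; pixel columns grow to the right and rows downward; lengths in m; the calibration is good to about 2 mm. A picture is of the moment at which its call begins: read the wrist's pose just before it.
- r.job_done(): hands the job in, once; it reports no verdict.
The state is a dict: "time": time; "joints": joint angles; "qvel": joint speeds; "tau": joint torques, N m; "tool_pos": TCP position; "ee_rot": TCP orientation; "force": force on the tool from outside, world axes, zero at the start; "torque": the same for the moment, N m; "opening": opening from 0.0 (shut) to 1.0 (fully open).
Only numpy, scipy, OpenCV 4.12 (cv2) and the standard library are available. Lean on these libraries where they do the work, as an engineer would, in place of code of your own. Each camera call takes 0.05 s, during which the arm holds its last target. There are 200 camera calls.

## Task

Pack away the kit: swing the green lid of the grey case fully shut so that its yellow tab drops behind the steel rim, and only then slide the red-handled latch along its track, all the way to its stop, so that it lies over the yellow tab. Leave the other things on the bench where they are.

Things in the scene. Friction and masses are not known exactly. Their poses are not given: they have to be found in the camera images.
- case: Grey box of tools, fixed to the bench, 120 (x) by 200 (y) by 85 mm high. Origin: centre of its underside; z up; at yaw 0 x points away from the robot. Lid hinged along the -x wall. Outside the +x wall stand a steel rim (x = 87 to 92 mm, full width, top 85 mm up) and beyond it the aluminium latch track (x = 92 to 128 mm, top 82 mm up).
- lid (a joint): Lid angle: 0 = shut, level; 1.57 = upright; at most 1.7. A stiff hinge keeps it where it is left. Green plate 116 mm from hinge to edge, 200 mm wide, 6 mm thick (3 mm either side of the hinge height). A yellow tab, 60 mm wide, mid-edge, reaches 140 mm from the hinge.
- lid_hinge (a point): Middle of the lid's hinge line, 88 mm above the bench; the hinge runs along the case's y. Turns with the case, not with the lid.
- tab (a point): Middle of the lower edge of the yellow tab's lip; it moves with the lid. The lip hangs 13 mm below the plate's underside; with the lid shut it stands 7 mm behind the steel rim, in the gap between box wall and rim.
- rim (a point): Middle of the top of the steel rim.
- bolt (a joint): Position of the latch along its track, in m: 0 = far open end, 0.075 = locked, at its stop, in the middle of the case. Grows along the case's +y. Starts between 0 and 0.02. Stiff slide, about 1.5 N.
- bolt_top (a point): Middle of the top of the latch's red upright grip, 130 mm above the bench. The grip is 24 (case x) by 18 (case y) mm and stands 31 mm above a flat steel plate (top 99 mm above the bench, 30 mm wide) that reaches 49 mm from the grip's middle towards the case, over the rim.
- tray: Open grey container with rods, fixed, 150 by 200 by 75 mm high; not part of the job. Origin: centre of its underside.
- block: Aluminium block with three dark holes, 50 by 90 by 40 mm, loose, bystander. Origin: centre of its underside.
- foam: Dark foam piece 90 by 90 mm, 60 mm high, loose, bystander. Origin: centre of its underside.
- driver: Red-handled screwdriver lying on the bench, loose, bystander. Origin: centre of its underside.
- lever_arm: Green lever 125 mm long, 14 mm high, loose, bystander. Origin: centre of its underside.
- oiler: White bottle 56 mm across and 130 mm high, loose, bystander. Origin: centre of its underside.
- notes: Yellow note pad 75 by 75 by 18 mm, loose, bystander. Origin: centre of its underside.

How it is judged:
On the way, in this order (a step that is already met when the one before it is completed fails the run):
1. the lid is shut, its tab behind the rim, while the latch is still on the open side, clear of the tab (value of joint lid below 0.05 rad and value of joint bolt below 0.03 m), for 0.2 s.
2. the latch is slid home over the tab of the shut lid (value of joint lid below 0.05 rad and value of joint bolt above 0.067 m), for 0.2 s.
At the end, for the whole second after the job is handed in: The lid is shut (within 0.05 rad, so the tab's lip is behind the rim) and the latch is at its locked stop (at least 67 of 75 mm) (all of step 2); the robot touches nothing.
It fails at once if a loose bystander (aluminium block, foam piece, screwdriver, green lever, white bottle, note pad) is moved more than 40 mm (distance of any of block, foam, driver, lever_arm, oiler, notes from where it was at the start of the episode above 0.04 m).
It also fails if it takes over 40 s, if anything falls off the work surface, if the arm or the gripper's body presses on something with over 40 N, if the wrist force passes 120 N, or if a joint passes its speed limit or range.

## Working session

There is one attempt and no reset: what is moved stays moved. The work goes in short steps, Python scripts to look and compute and a tool call to move; the robot and the scene stay as the last step left them, time stands still between calls to the robot, and variables do not carry over. Pictures are saved under pics/ and viewed, about 8 in all and at most 12, crops included, and the job is handed in when it is done.

Besides the shell and the picture viewer there is one more tool, called after ">>>" by a JSON object that holds its "op" and its "data", one argument or row to a line. drive_tool: Moves the arm, as the interface text tells. Its arguments: {"type":"object","properties":{"rows":{"type":"array","items":{"type":"object","properties":{"jaw":{"type":"number"},"tx":{"type":"number"},"ty":{"type":"number"},"tz":{"type":"number"},"rx":{"type":"number"},"ry":{"type":"number"},"rz":{"type":"number"}}}},"newtons":{"type":"number"}},"required":["rows"]}

```bash
ls; mkdir -p pics; cat > h.py <<'E'
import numpy as np, cv2
from station import r, optics
def grab(n):
    d=optics.get_image(n); np.savez(f'{n}.npz',**d); return d
def world(d,T=None):
    K=np.array(d['camera_matrix']);z=d['depth'];v,u=np.mgrid[:400,:640]
    P=np.stack([(u-K[0,2])*z/K[0,0],(v-K[1,2])*z/K[1,1],z],-1)
    if T is None:T=np.linalg.inv(d['world_to_cam'])
    W=P@T[:3,:3].T+T[:3,3]; W[z<=0]=np.nan; return W
E
python3 - <<'E'
from h import *
print(r.get_obs())
a=grab('top');b=grab('side')
cv2.imwrite('pics/top.png',a['img']);cv2.imwrite('pics/side.png',b['img'])
E
```

```text
pics
{'time': 0.0, 'joints': array([ 1.13521785,  0.62931727,  0.03842579,  1.51834828, -0.02694784,
        0.99628936, -0.02000385]), 'qvel': array([ 0.0001151 , -0.00016987,  0.00147492, -0.00092698,  0.00235568,
        0.00042657, -0.00062903]), 'tau': array([-1.95814819e-04, -5.49739981e+01,  1.14388425e+00, -1.86637723e+01,
       -5.20405162e-02,  2.35843216e-02,  1.69835844e-04]), 'tool_pos': array([ 0.23471766, -0.60548779,  0.22957881]), 'ee_rot': array([-0.1293689 , -0.69491298, -0.13064316,  0.69519206]), 'force': array([ 0.9270177 ,  0.50885672, -0.04226288]), 'torque': array([-0.02552813,  0.08155043, -0.01484462]), 'opening': 1.001312877133182}
```

View pics/top.png

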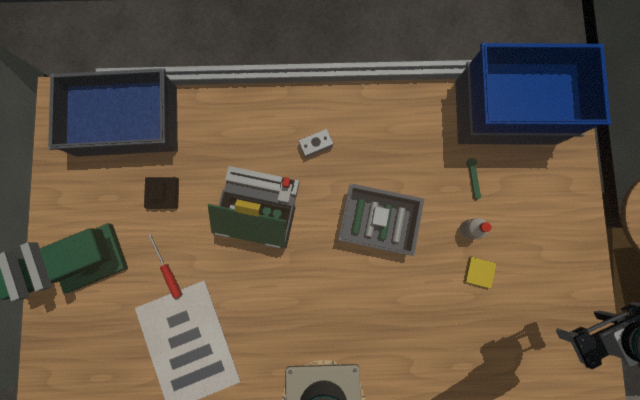

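View pics/side.png

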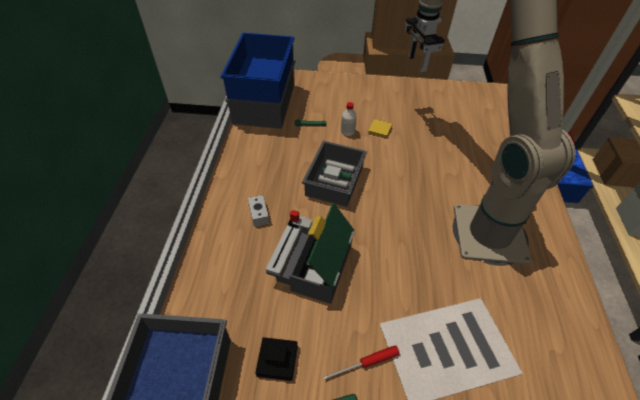

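The top view shows the case near (255,208), its green lid nearly upright (247,225), and the red latch grip at (287,183), on the case's -y end. Next I measure these.

```bash
python3 - <<'E'
from h import *
for n in('top','side'):
    d=dict(np.load(n+'.npz'));W=world(d);hsv=cv2.cvtColor(d['img'],cv2.COLOR_BGR2HSV)
    H,S,V=[hsv[...,i].astype(int) for i in range(3)]
    reg=(abs(W[...,0]-.6)<.25)&(abs(W[...,1]-.17)<.2)
    red=reg&((H<8)|(H>172))&(S>140)&(W[...,2]>.085)
    g=reg&(H>45)&(H<90)&(S>90)&(W[...,2]>.095)
    y=reg&(H>20)&(H<34)&(S>150)&(W[...,2]>.06)
    rim=reg&(abs(W[...,2]-.0835)<.006)&(S<60)
    for nm,m in(('red',red),('green',g),('yel',y),('track',rim)):
        p=W[m]; print(n,nm,len(p)); 
        if len(p)<4: continue
        print(np.percentile(p,[2,50,98],axis=0).round(3).tolist())
        if nm=='red': t=p[p[:,2]>p[:,2].max()-.006];print(' redtop',len(t),t.mean(0),t.min(0),t.max(0))
        if nm=='green':
            c=np.median(p,0);q=p[np.linalg.norm(p-c,axis=1)<.15];c=q.mean(0);w,v=np.linalg.eigh(np.cov((q-c).T));print(' plane n',v[:,0],'c',c,np.sqrt(w)); t=q[np.argsort(q[:,2])[-25:]];print(' topedge',t.mean(0))
        if nm=='track':
            print(cv2.minAreaRect((p[:,:2]*1000).astype(np.float32)))
E
```

```text
top red 59
[[0.596, 0.075, 0.121], [0.606, 0.083, 0.129], [0.618, 0.091, 0.132]]
 redtop 44 [0.6065005  0.08322455 0.12953243] [0.59703567 0.07506728 0.12673728] [0.61878646 0.09135034 0.13266808]
top green 0
top yel 293
[[0.517, 0.147, 0.184], [0.533, 0.174, 0.198], [0.552, 0.202, 0.205]]
top track 1127
[[0.469, 0.06, 0.078], [0.617, 0.167, 0.082], [0.656, 0.265, 0.088]]
((547.69189453125, 171.74452209472656), (200.4135284423828, 193.03590393066406), 76.6494140625)
side red 92
[[0.595, 0.078, 0.097], [0.606, 0.091, 0.125], [0.618, 0.096, 0.134]]
 redtop 33 [0.60572794 0.08533802 0.13100517] [0.59499931 0.07482842 0.12911581] [0.61728314 0.09601777 0.1350376 ]
side green 1832
[[0.45, 0.097, 0.099], [0.492, 0.199, 0.144], [0.536, 0.281, 0.185]]
 plane n [ 0.79930858 -0.19229889 -0.56932147] c [0.49253682 0.19451202 0.14317981] [0.00130939 0.03182531 0.05674214]
 topedge [0.51757127 0.1740297  0.18617505]
side yel 240
[[0.516, 0.098, 0.068], [0.532, 0.177, 0.198], [0.561, 0.206, 0.206]]
side track 981
[[0.494, 0.101, 0.078], [0.617, 0.194, 0.083], [0.655, 0.285, 0.088]]
((546.507568359375, 172.61004638671875), (201.35626220703125, 193.91439819335938), 76.626953125)
```

```bash
cat >> h.py <<'E'
from scipy.spatial.transform import Rotation as R
def pose():
    o=r.get_obs(); return np.array(o['tool_pos']),R.from_quat(o['ee_rot'],scalar_first=True),o
yaw=np.radians(-13.4);U=np.array([[np.cos(yaw),-np.sin(yaw)],[np.sin(yaw),np.cos(yaw)]]);C=np.array([.514,.180])
def c2w(x,y): return C+U@[x,y]
def w2c(p): return U.T@(np.array(p)[:2]-C)
E
python3 - <<'E'
from h import *
p,Rt,o=pose();print(Rt.as_matrix().round(3))
for t in((-.015,.0),(0.05,0),(.112,-.105),(.112,-.025)):print(t,c2w(*t).round(3),((c2w(*t)-p[:2])*100).round(1))
y=Rt.as_matrix()[:,1];print('jaw yaw',np.degrees(np.arctan2(y[1],y[0])))
E
```

```text
[[-0.001  0.361 -0.932]
 [ 0.002 -0.932 -0.361]
 [-1.    -0.002  0.   ]]
(-0.015, 0.0) [0.499 0.183] [26.5 78.9]
(0.05, 0) [0.563 0.168] [32.8 77.4]
(0.112, -0.105) [0.599 0.052] [36.4 65.7]
(0.112, -0.025) [0.617 0.13 ] [38.2 73.5]
jaw yaw -68.81390591673357
```

>>> {"op": "drive_tool", "data": {
  "rows": [
    {"jaw": -1,"tx": 15,"ty": 18,"tz": 6,"rz": 40},
    {"jaw": -1,"tx": 15,"ty": 18,"tz": 6,"rz": 40},
    {"jaw": -1,"tx": 15,"ty": 18,"tz": 6,"rz": 40},
    {"jaw": -1,"tx": 15,"ty": 18,"tz": 6,"rz": 40},
    {"jaw": -1,"tx": 15,"ty": 18,"tz": 6,"rz": 40}
  ],
  "newtons": 20
}}

```text
invalid input
```

>>> {"op": "drive_tool", "data": {
  "rows": [
    {"jaw": -1,"tx": 5,"ty": 25,"tz": 0,"rz": 15},
    {"jaw": -1,"tx": 5,"ty": 25,"tz": 0,"rz": 15},
    {"jaw": -1,"tx": 5,"ty": 25,"tz": 0,"rz": 15},
    {"jaw": -1,"tx": 5,"ty": 25,"tz": 0,"rz": 15},
    {"jaw": -1,"tx": 5,"ty": 25,"tz": 0,"rz": 15}
  ]
}}

```text
invalid input
```

>>> {"op": "drive_tool", "data": {
  "rows": [
    {"jaw": -1,"tx": 15,"ty": 18,"tz": 6,"rx": 0,"ry": 0,"rz": 40},
    {"jaw": -1,"tx": 15,"ty": 18,"tz": 6,"rx": 0,"ry": 0,"rz": 40},
    {"jaw": -1,"tx": 15,"ty": 18,"tz": 6,"rx": 0,"ry": 0,"rz": 40},
    {"jaw": -1,"tx": 15,"ty": 18,"tz": 6,"rx": 0,"ry": 0,"rz": 40},
    {"jaw": -1,"tx": 15,"ty": 18,"tz": 6,"rx": 0,"ry": 0,"rz": 40}
  ],
  "newtons": 20
}}

```text
time: 0.6
tool_pos: [0.3866, -0.4234, 0.291]
ee_rot: [0.362, 0.608, 0.362, -0.607]
force: [0.7, -0.4, 0.1]
opening: 0.609
```

>>> {"op": "drive_tool", "data": {
  "rows": [
    {"jaw": -1,"tx": 5,"ty": 25,"tz": 0,"rx": 0,"ry": 0,"rz": 15},
    {"jaw": -1,"tx": 5,"ty": 25,"tz": 0,"rx": 0,"ry": 0,"rz": 15},
    {"jaw": -1,"tx": 5,"ty": 25,"tz": 0,"rx": 0,"ry": 0,"rz": 15},
    {"jaw": -1,"tx": 5,"ty": 25,"tz": 0,"rx": 0,"ry": 0,"rz": 15},
    {"jaw": -1,"tx": 5,"ty": 25,"tz": 0,"rx": 0,"ry": 0,"rz": 15}
  ]
}}

```text
time: 1.1
tool_pos: [0.4338, -0.179, 0.2904]
ee_rot: [-0.436, -0.557, -0.436, 0.557]
force: [1.1, 1.2, -0.3]
opening: 0.185
```

>>> {"op": "drive_tool", "data": {
  "rows": [
    {"jaw": -1,"tx": 5,"ty": 25,"tz": 0,"rx": 0,"ry": 0,"rz": 0},
    {"jaw": -1,"tx": 5,"ty": 25,"tz": 0,"rx": 0,"ry": 0,"rz": 0},
    {"jaw": -1,"tx": 5,"ty": 25,"tz": 0,"rx": 0,"ry": 0,"rz": 0},
    {"jaw": -1,"tx": 5,"ty": 25,"tz": 0,"rx": 0,"ry": 0,"rz": 0},
    {"jaw": -1,"tx": 5,"ty": 25,"tz": 0,"rx": 0,"ry": 0,"rz": 0}
  ]
}}

```text
time: 1.6
tool_pos: [0.4829, 0.066, 0.2904]
ee_rot: [-0.436, -0.556, -0.436, 0.557]
force: [0.6, 0.6, 1.1]
opening: 0.004
```

>>> {"op": "drive_tool", "data": {
  "rows": [
    {"jaw": -1,"tx": 1.6,"ty": 11.7,"tz": 0,"rx": 0,"ry": 0,"rz": 0},
    {"jaw": -1,"tx": 1.6,"ty": 11.7,"tz": 0,"rx": 0,"ry": 0,"rz": 0},
    {"jaw": -1,"tx": 1.6,"ty": 11.7,"tz": 0,"rx": 0,"ry": 0,"rz": 0},
    {"jaw": -1,"tx": 1.6,"ty": 11.7,"tz": -4,"rx": 0,"ry": 0,"rz": 0},
    {"jaw": -1,"tx": 1.6,"ty": 11.7,"tz": -8,"rx": 0,"ry": 0,"rz": 0}
  ]
}}

```text
time: 2.1
tool_pos: [0.4995, 0.1827, 0.2101]
ee_rot: [0.437, 0.557, 0.437, -0.555]
force: [1.1, 0.2, 0.0]
opening: 0.002
```

>>> {"op": "drive_tool", "data": {
  "rows": [
    {"jaw": -1,"tx": 0.5,"ty": -0.1,"tz": -1.5,"rx": 0,"ry": 0,"rz": 0},
    {"jaw": -1,"tx": 1.2,"ty": -0.3,"tz": -2.4,"rx": 0,"ry": 0,"rz": 0},
    {"jaw": -1,"tx": 2.0,"ty": -0.5,"tz": -3.4,"rx": 0,"ry": 0,"rz": 0},
    {"jaw": -1,"tx": 2.9,"ty": -0.7,"tz": -4.4,"rx": 0,"ry": 0,"rz": 0},
    {"jaw": -1,"tx": 2.9,"ty": -0.7,"tz": -4.4,"rx": 0,"ry": 0,"rz": 0}
  ]
}}

```text
time: 2.6
tool_pos: [0.53, 0.1734, 0.166]
ee_rot: [0.436, 0.557, 0.435, -0.557]
force: [-0.2, -1.0, -0.4]
opening: 0.004
```

```bash
python3 - <<'E'
from h import *
d=grab('side');cv2.imwrite('pics/s2.png',cv2.resize(d['img'][120:330,200:440],None,fx=2.5,fy=2.5))
E
```

```text
(no output)
```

View pics/s2.png

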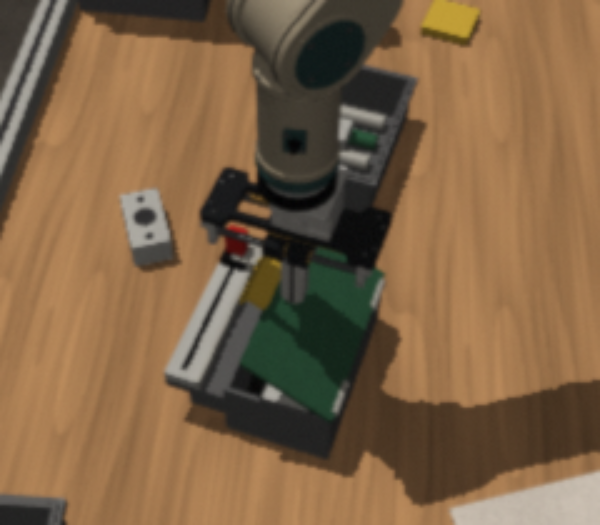

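The lid (320,310) follows the fingers (293,280) and is now roughly 25° open, with the latch still at its open end (237,240). I keep pressing it down.

>>> {"op": "drive_tool", "data": {
  "rows": [
    {"jaw": -1,"tx": 0.6,"ty": -0.1,"tz": -1.2,"rx": 0,"ry": 0,"rz": 0},
    {"jaw": -1,"tx": 1.1,"ty": -0.25,"tz": -2.4,"rx": 0,"ry": 0,"rz": 0},
    {"jaw": -1,"tx": 1.5,"ty": -0.35,"tz": -3.8,"rx": 0,"ry": 0,"rz": 0},
    {"jaw": -1,"tx": 1.5,"ty": -0.35,"tz": -5.0,"rx": 0,"ry": 0,"rz": 0},
    {"jaw": -1,"tx": 1.5,"ty": -0.35,"tz": -5.2,"rx": 0,"ry": 0,"rz": 0}
  ]
}}

```text
time: 3.15
tool_pos: [0.5439, 0.1705, 0.1158]
ee_rot: [0.437, 0.557, 0.436, -0.556]
force: [-5.2, -2.7, 31.5]
opening: 0.006
```

>>> {"op": "drive_tool", "data": {
  "rows": [
    {"jaw": -1,"tx": 0,"ty": 0,"tz": 0,"rx": 0,"ry": 0,"rz": 0},
    {"jaw": -1,"tx": 0,"ty": 0,"tz": 4,"rx": 0,"ry": 0,"rz": 0},
    {"jaw": -1,"tx": 0,"ty": 0,"tz": 9,"rx": 0,"ry": 0,"rz": 0},
    {"jaw": -1,"tx": 2.5,"ty": -5.5,"tz": 9,"rx": 0,"ry": 0,"rz": 0},
    {"jaw": -1,"tx": 5.0,"ty": -13.0,"tz": 9,"rx": 0,"ry": 0,"rz": 0}
  ]
}}

```text
time: 3.65
tool_pos: [0.5813, 0.0789, 0.2056]
ee_rot: [0.438, 0.557, 0.437, -0.554]
force: [1.5, -0.7, -0.9]
opening: 0.006
```

```bash
python3 - <<'E'
from h import *
p,_,o=pose();print(p,w2c(p))
for n in('side','top'):
    d=grab(n);W=world(d);hsv=cv2.cvtColor(d['img'],cv2.COLOR_BGR2HSV);H,S=hsv[...,0],hsv[...,1]
    reg=(abs(W[...,0]-.55)<.12)&(abs(W[...,1]-.17)<.13)
    g=W[reg&(H>45)&(H<90)&(S>90)&(W[...,2]>.08)]
    if len(g)>9: 
        A=np.c_[(g[:,:2]-C)@U,np.ones(len(g))];print(n,len(g),'lid z=ax+by+c',np.linalg.lstsq(A,g[:,2],rcond=None)[0])
    y=W[reg&(H>20)&(H<34)&(S>150)&(W[...,2]>.08)]; print('tab',len(y),np.median(y,0) if len(y) else '')
    rd=W[reg&((H<8)|(H>172))&(S>140)&(W[...,2]>.125)]
    if len(rd):print('grip',len(rd),rd.mean(0),w2c(rd.mean(0)))
    if n=='side':cv2.imwrite('pics/s3.png',cv2.resize(d['img'][120:330,200:440],None,fx=2.5,fy=2.5))
E
```

```text
[0.58131399 0.07891565 0.20556123] [ 0.08890752 -0.08273254]
side 2709 lid z=ax+by+c [ 1.74994286 -0.5248886   0.12455377]
tab 160 [0.58209248 0.16597473 0.09118046]
grip 46 [0.60588015 0.08601437 0.12892919] [ 0.11115976 -0.07013392]
top 39 lid z=ax+by+c [-0.00433087 -0.05701421  0.08988655]
tab 119 [0.58357162 0.17405898 0.09018586]
```

View pics/s3.png

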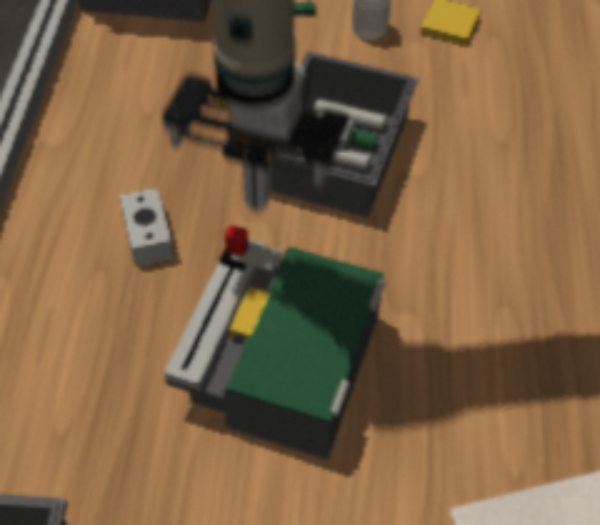

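The picture shows the lid flat, with the tab at (250,313) and z≈0.091. The red grip at (236,240) is still at the open end, so I go down behind it.

>>> {"op": "drive_tool", "data": {
  "rows": [
    {"jaw": -1,"tx": 1.7,"ty": -3.0,"tz": 0,"rx": 0,"ry": 0,"rz": 0},
    {"jaw": -1,"tx": 1.7,"ty": -3.0,"tz": -1,"rx": 0,"ry": 0,"rz": 0},
    {"jaw": -1,"tx": 1.7,"ty": -3.0,"tz": -5,"rx": 0,"ry": 0,"rz": 0},
    {"jaw": -1,"tx": 1.7,"ty": -3.0,"tz": -7.4,"rx": 0,"ry": 0,"rz": 0},
    {"jaw": -1,"tx": 1.7,"ty": -3.0,"tz": -7.4,"rx": 0,"ry": 0,"rz": 0}
  ]
}}

```text
time: 4.25
tool_pos: [0.5934, 0.0478, 0.1261]
ee_rot: [-0.435, -0.554, -0.438, 0.559]
force: [0.4, 0.8, -0.3]
opening: 0.007
```

```bash
python3 - <<'E'
from h import *
p,_,o=pose();print(p,w2c(p),((c2w(.111,-.018)-p[:2])*100))
E
```

```text
[0.59339042 0.04783736 0.12606688] [ 0.1078575  -0.11016606] [2.44162414 8.89286556]
```

>>> {"op": "drive_tool", "data": {
  "rows": [
    {"jaw": -1,"tx": 0.8,"ty": 1.6,"tz": 0.6,"rx": 0,"ry": 0,"rz": 0},
    {"jaw": -1,"tx": 1.3,"ty": 3.6,"tz": 0.6,"rx": 0,"ry": 0,"rz": 0},
    {"jaw": -1,"tx": 1.7,"ty": 5.6,"tz": 0.6,"rx": 0,"ry": 0,"rz": 0},
    {"jaw": -1,"tx": 2.2,"ty": 7.6,"tz": 0.6,"rx": 0,"ry": 0,"rz": 0},
    {"jaw": -1,"tx": 2.4,"ty": 8.6,"tz": 0.6,"rx": 0,"ry": 0,"rz": 0}
  ]
}}

```text
time: 4.75
tool_pos: [0.6214, 0.1349, 0.1373]
ee_rot: [-0.437, -0.556, -0.436, 0.556]
force: [-2.9, -17.6, 12.1]
opening: 0.006
```

>>> {"op": "drive_tool", "data": {
  "rows": [
    {"jaw": -1,"tx": 0.1,"ty": 0.3,"tz": 0,"rx": 0,"ry": 0,"rz": 0},
    {"jaw": -1,"tx": 0.1,"ty": 0.5,"tz": 0,"rx": 0,"ry": 0,"rz": 0}
  ]
}}

```text
time: 4.95
tool_pos: [0.6215, 0.1346, 0.1371]
ee_rot: [-0.437, -0.555, -0.434, 0.559]
force: [-2.8, -8.9, 5.7]
opening: 0.005
```

>>> {"op": "drive_tool", "data": {
  "rows": [
    {"jaw": -1,"tx": 0.1,"ty": 0.4,"tz": 0,"rx": 0,"ry": 0,"rz": 0},
    {"jaw": -1,"tx": -0.8,"ty": -3.0,"tz": 0,"rx": 0,"ry": 0,"rz": 0},
    {"jaw": -1,"tx": -1.5,"ty": -6.0,"tz": 3,"rx": 0,"ry": 0,"rz": 0},
    {"jaw": -1,"tx": -2.2,"ty": -10.5,"tz": 5,"rx": 0,"ry": 0,"rz": 0},
    {"jaw": -1,"tx": -3.0,"ty": -15.0,"tz": 8,"rx": 0,"ry": 0,"rz": 0}
  ]
}}

```text
time: 5.45
tool_pos: [0.5917, -0.0086, 0.2145]
ee_rot: [-0.436, -0.556, -0.437, 0.557]
force: [0.8, -0.6, -0.0]
opening: 0.002
```

```bash
python3 - <<'E'
from h import *
p,_,o=pose();print(p,w2c(p))
for n in('side','top'):
    d=grab(n);W=world(d);hsv=cv2.cvtColor(d['img'],cv2.COLOR_BGR2HSV);H,S=hsv[...,0],hsv[...,1]
    reg=(abs(W[...,0]-.55)<.12)&(abs(W[...,1]-.17)<.13)
    g=reg&(H>45)&(H<90)&(S>90)&(W[...,2]>.08)
    g=W[g];print(n,'green z pct',len(g),np.percentile(g[:,2],[5,50,95]))
    y=W[reg&(H>20)&(H<34)&(S>150)&(W[...,2]>.08)]; print('tab',len(y),np.median(y,0) if len(y) else '')
    rd=W[reg&((H<8)|(H>172))&(S>140)&(W[...,2]>.125)]
    if len(rd):print('grip',len(rd),rd.mean(0),w2c(rd.mean(0)))
    if n=='side':cv2.imwrite('pics/s4.png',cv2.resize(d['img'][120:330,200:440],None,fx=2.5,fy=2.5))
E
```

```text
[ 0.59170894 -0.008608    0.21454954] [ 0.11930289 -0.16546443]
side green z pct 2495 [0.08816938 0.09107357 0.09417277]
tab 93 [0.58058696 0.17865853 0.09104362]
grip 49 [0.62173895 0.15533977 0.1292259 ] [0.11052081 0.0009794 ]
top green z pct 111 [0.08713099 0.09032124 0.09294543]
tab 98 [0.57903347 0.1564396  0.0902954 ]
grip 56 [0.62284092 0.1529429  0.12916553] [ 0.11214825 -0.00109684]
```

View pics/s4.png

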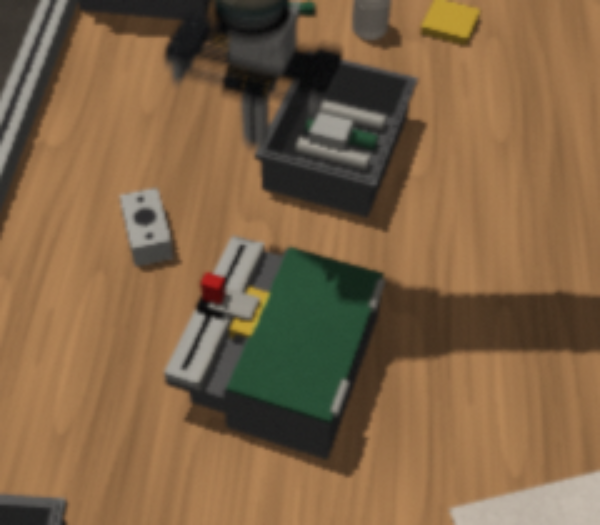

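The latch grip (213,288) is at the case's middle (y' ≈ 0 ± 1 mm), and its plate lies over the yellow tab (250,313). The lid is level and the gripper is clear, so I settle and hand in.

>>> {"op": "drive_tool", "data": {
  "rows": [
    {"jaw": -1,"tx": 0,"ty": 0,"tz": 3,"rx": 0,"ry": 0,"rz": 0},
    {"jaw": -1,"tx": 0,"ty": 0,"tz": 3,"rx": 0,"ry": 0,"rz": 0},
    {"jaw": -1,"tx": 0,"ty": 0,"tz": 3,"rx": 0,"ry": 0,"rz": 0}
  ]
}}

```text
time: 5.85
tool_pos: [0.593, -0.0063, 0.2444]
ee_rot: [0.437, 0.557, 0.436, -0.556]
force: [-0.5, -0.6, -1.3]
opening: 0.006
```

```bash
python3 -c "
from station import r
print(r.job_done())"
```

```text
the job is handed in; nothing more can be done
None
```

I pressed the lid shut with closed fingers, then pushed the latch along its track to its stop. I backed the arm off and handed the job in at about 5.9 s; handing in reports no verdict.

- **Lid:** the plate top measured 0.090–0.091 m, against 0.091 m when shut. It was the same before and after the latch was slid. One plane fit to the lid in the side view gave a meaningless slope, because other green pixels got in; I relied on the heights and the pictures instead.
- **Latch:** the grip was still at the open end (about 4 mm along the track) once the lid was shut. It ended within 1 mm of the case's middle in both cameras, so about 75 mm, with its plate over the yellow tab. Pushing further at the stop moved it no more.
- **Forces:** the highest tool reading I saw was about 32 N, while pressing the lid down.
- **Other things on the bench:** I didn't touch any of them on purpose. I only checked them by eye in the side view, where those in the picture looked unmoved.

The first two move calls were refused as "invalid input" because I had left out `rx` and `ry`; the arm did not move.

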